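# Give the start key of the battery-powered trainer board a full twist

## Robot

A 6-joint arm with a two-finger parallel gripper is mounted at the origin on the work surface. World frame = base frame: x ahead of the robot, y to its left, z up, the work surface at z = 0. Lengths are in mm, angles in rad, forces in N, time in s.
With the tool pointing down it reaches from about 250 to 800 mm from the base axis. Payload 8.5 kg.
Tool frame: the origin (TCP) lies between the finger pads; the fingertips stand 17 mm ahead of it and the grasp point (between the pads) lies 2 mm behind it; z points along the fingers, y is the line along which they close (so a half turn about z gives the same grasp; the last joint's range is limited). The gripper opens to 85 mm and grips with 20 to 120 N. Pads are 22 mm wide; open, the fingers measure 114 mm over their backs; the gripper's body (76 mm by 85 mm) begins 54 mm behind the grasp point. The pads swing forward as they close: fully open they stand 13 mm farther back than shut.
Start: joints at [-1.316, 0.238, -0.013, 1.319, 0, 1.571], TCP at [132.315, -508.009, 248.276] pointing down, gripper open.
Joint ranges: [-2.66, 2.66], [-1.03, 1.9], [-1.14, 1.46], [-1.82, 2.27], [-1.45, 1.34], [-3.14, 3.14]. Speed limits (rad/s): [2.22, 2.22, 2.79, 3.14, 3.14, 3.14].

## Interface

Orientations are given as a 3x3 rotation matrix whose columns are the frame's x, y, z axes.
In Python, from rig import move_to, move_linear, movej, set_gripper, sleep, solve_ik, state, camera, PlanningError, sign_off gives the robot as it stands. Calls block until the motion is done:
- move_to(position, orientation): joint-space move of the TCP to a pose.
- move_linear(position, attitude=None, velocity=150, f_stop=None): straight line of the TCP; attitude=None keeps the orientation; velocity is the mean speed in mm/s. With f_stop (N) it stops when the force on the tool has changed by that much, and returns True; else False.
- movej(angles): joint-space move.
- set_gripper(opening, effort=None): finger opening in mm; effort is the grip in N (None keeps the last); returns when the fingers have stopped.
- sleep(seconds).
- solve_ik(position, orientation): joint angles nearest the present ones, or None.
- state(): the state.
- camera(name): name is "scene" or "top" or "wrist"; returns a dict with "frame" (480x640x3 uint8, red, green, blue), "camera_matrix" (3x3 intrinsics, pixels), "k1" (the pictures are not rectified: a ray, as slopes to the right and down, at radius r is drawn at 1 + k1 r^2 times it, then the intrinsics apply), "rvec" (rotation vector, rad) and "tvec" (3), from world to camera coordinates, as OpenCV has them. Camera axes: x right, y down, z forward; pixel columns grow to the right and rows downward; lengths in mm; the calibration is good to about 2 mm. A picture is of the moment at which its call begins. There is no depth.
A pose or a line that the arm cannot do raises PlanningError and nothing moves.
- sign_off(): hands the job in; it is judged then, once.
The state is a dict: "time": time; "joints": joint angles; "dq": joint speeds; "effort": joint torques, N m; "position": TCP position; "tcp_rot": TCP orientation; "ft_force": force on the tool from outside, world axes, zero at the start; "torque": the same for the moment, N m; "width": finger opening in mm; "grip_force": force on a finger pad.
Only numpy, scipy, OpenCV 4.12 (cv2) and the standard library are available. Lean on these libraries where they do the work, as an engineer would, in place of code of your own. Each camera call takes 0.05 s, during which the arm holds its last target. There are 200 camera calls.

## Task

Two circuit trainer boards lie on the bench, and only one of them has battery cells in its holders. On the board with the cells, twist the red spring-return key clockwise (seen from above) all the way to its stop, hold it there for half a second, then let go so that it springs back to rest. Do not turn the red key on the other board or the grey dial on this one.

Things in the scene. Friction and masses are not known exactly. Their poses are not given: they have to be found in the camera images.
- key_cells (a joint): Turn of the red key on the board WITH cells, rad: 0 at rest, grows clockwise seen from above, hard stop at 1.05 (60 degrees); a spring turns it back (0.04 N m at rest, 0.16 N m at the stop). Board: white, black rim, 240 (x) by 220 mm (y), 30 mm high, fixed, yaw within 17 degrees. In holders along its +x edge lie two white cells with green ends, 26 mm thick, 54 mm long.
- key_cells_grip (a point): Grip point of that key, on its vertical turning axis, 81 mm above the table, 50 mm from the board's centre towards -x. The key: upright red bar 44 x 14 mm, 58 to 90 mm above the table, on a black disc of 48 mm diameter (top 58 mm). x runs along the bar and turns with it (at rest along the board's x), y across its thickness, z up. Nothing else within 80 mm of the axis is higher than 52 mm.
- key_empty (a joint): Turn of the identical red key on the other, otherwise identical board, whose black cell holders are EMPTY, rad: 0 at rest, grows clockwise. To be left alone. The boards lie side by side, one on the left and one on the right of straight ahead; which is which varies.
- dial_cells_pointer (a point): Tip of the white pointer line on top of the grey round dial of the board WITH cells, 12 mm off the dial's axis, 69 mm above the table. The dial is 30 mm wide and has no spring; its axis lies 108 mm from the key's axis (80 mm along the board's +x, 72 mm along its -y). To be left alone.

How it is judged:
By the outcome, as a careful person would: the job done as asked, in the order asked, and still so for the second after the job is handed in, with the robot touching nothing.
It also fails if it takes over 32 s, if anything falls off the work surface, if the arm or the gripper's body presses on something with over 40 N, if the wrist force passes 120 N, or if a joint passes its speed limit or range.

## Working session

There is one attempt and no reset: what is moved stays moved. The work goes in short steps, each a Python script; the robot and the scene stay as the last script left them, time stands still between calls to the robot, and variables do not carry over. Pictures are saved under pics/ and viewed, at most 10 in all, crops included, and the job is handed in when it is done.

```bash
mkdir -p pics
python3 - <<'E'
from rig import *
import cv2,pickle
d={}
for n in("scene","top"):
    c=camera(n);d[n]=c;cv2.imwrite(f"pics/{n}0.png",c["frame"][:,:,::-1]);print(n,c["camera_matrix"].tolist() if hasattr(c["camera_matrix"],'tolist') else c["camera_matrix"],c["k1"],c["rvec"],c["tvec"])
pickle.dump(d,open("c.pkl","wb"))
s=state();print(s["time"],s["tcp_rot"],s["width"])
E
```

```text
scene [[452.27949387049387, 0.0, 323.7983511922968], [0.0, 452.27949387049387, 240.21813078551438], [0.0, 0.0, 1.0]] -0.0806219086208618 [ 1.87755834  1.5072283  -0.68536355] [ -74.41004632 -293.39570186 1280.6793561 ]
top [[438.5283510466258, 0.0, 314.4575246334509], [0.0, 438.5283510466258, 240.27148856215197], [0.0, 0.0, 1.0]] -0.05811962485475367 [ 2.17622849 -2.12268284  0.19449542] [-55.3998131  560.50809114 785.2557651 ]
0.1 [[ 9.67728701e-01  2.51994165e-01 -3.18046234e-04]
 [ 2.51994366e-01 -9.67727887e-01  1.25561751e-03]
 [ 8.62607657e-06 -1.29524296e-03 -9.99999161e-01]] 85.33322295469362
```

View pics/top0.png

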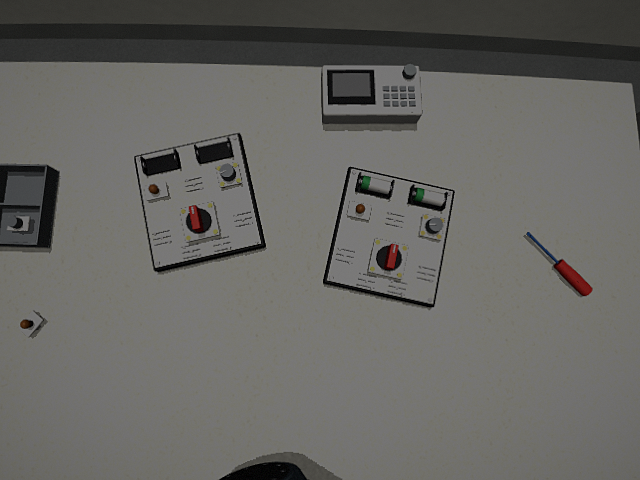

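View pics/scene0.png

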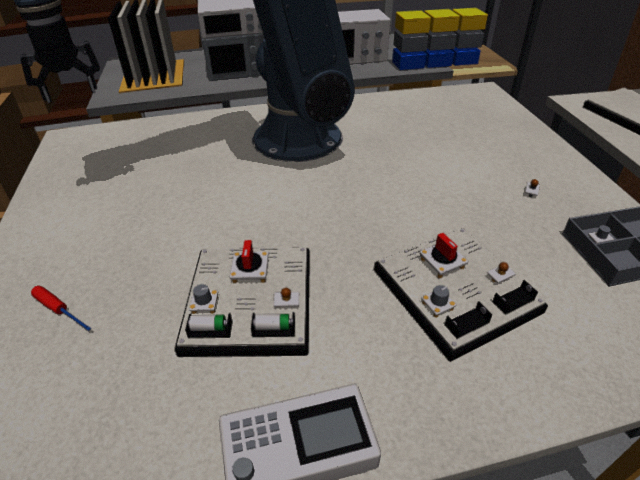

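Both views show the cells on the board to the robot's right: its key is at top (392,257) and scene (248,255). The top-view board corners are near (349,168), (454,190), (433,305) and (324,283). I'll fit the key pose from the red silhouettes and check it against the board outline.

```bash
cat > m.py <<'E'
import cv2,numpy as np
from scipy.optimize import least_squares
def proj(c,P): return cv2.projectPoints(np.float64(P).reshape(-1,1,3),np.float64(c["rvec"]),np.float64(c["tvec"]),np.float64(c["camera_matrix"]),np.float64([c["k1"],0,0,0]))[0][:,0]
def plane(c,px,z):
    n=cv2.undistortPoints(np.float64(px).reshape(-1,1,2),np.float64(c["camera_matrix"]),np.float64([c["k1"],0,0,0]))[:,0]
    R=cv2.Rodrigues(np.float64(c["rvec"]))[0];o=-R.T@np.float64(c["tvec"]).ravel();d=np.c_[n,np.ones(len(n))]@R
    return o+d*((z-o[2])/d[:,2])[:,None]
def red(c,seed,r=30):
    f=c["frame"].astype(int);m=((f[...,0]>70)&(f[...,0]>2.5*f[...,1])&(f[...,0]>2.5*f[...,2])).astype(np.uint8)
    k=np.zeros_like(m);u,v=seed;k[v-r:v+r,u-r:u+r]=1
    return m*k
def mom(pts):
    m=cv2.moments(pts.astype(np.float32));a=m["m00"]
    return np.array([m["m10"]/a,m["m01"]/a,m["mu20"]/a,m["mu11"]/a,m["mu02"]/a])
def box(x,y,yaw):
    c,s=np.cos(yaw),np.sin(yaw)
    return np.array([[x+c*a-s*b,y+s*a+c*b,z] for a in(-22,22) for b in(-7,7) for z in(58,90)])
def fit(views,x0):
    obs=[]
    for c,seed in views:
        M=cv2.moments(red(c,seed),True);a=M["m00"];obs.append((c,np.array([M["m10"]/a,M["m01"]/a,M["mu20"]/a,M["mu11"]/a,M["mu02"]/a])))
    def res(p): return np.concatenate([(mom(cv2.convexHull(proj(c,box(*p)).astype(np.float32))[:,0])-o)*[1,1,.1,.1,.1] for c,o in obs])
    r=least_squares(res,x0);return r.x,r.fun
E
python3 - <<'E'
import pickle;from m import *
d=pickle.load(open("c.pkl","rb"));t=d["top"]
Q=plane(t,[(349,168),(454,190),(433,305),(324,283)],30);print(Q.round(1))
ctr=Q.mean(0);e=(Q[0]+Q[1]-Q[2]-Q[3])/2;yaw=np.arctan2(e[1],e[0])
print("sides",[np.linalg.norm(Q[i]-Q[i-1]).round(1) for i in range(4)],ctr,yaw,"key",ctr[:2]-50*np.array([np.cos(yaw),np.sin(yaw)]))
k0=[*(ctr[:2]-50*np.array([np.cos(yaw),np.sin(yaw)])),yaw]
S=("top",(392,257)),("scene",(248,255))
for vs in(S,S[:1],S[1:]):
    p,f=fit([(d[n],s) for n,s in vs],k0);print([n for n,_ in vs],p.round(3),f.round(2))
print("red px",[int(red(d[n],s).sum()) for n,s in S])
E
```

```text
[[ 711.3 -107.    30. ]
 [ 673.  -317.5   30. ]
 [ 445.3 -270.6   30. ]
 [ 482.4  -61.8   30. ]]
sides [np.float64(233.4), np.float64(213.9), np.float64(232.5), np.float64(212.1)] [ 577.99042908 -189.22007385   30.        ] -0.1992636577781363 key [ 528.97979905 -179.32269322]
['top', 'scene'] [ 5.30210e+02 -1.79686e+02 -2.02000e-01] [-1.67 -0.16  0.5  -0.37  1.16  0.67 -0.27  0.41  0.09 -0.15]
['top'] [ 5.28980e+02 -1.79323e+02 -1.99000e-01] [-1.87  0.51  0.49 -0.35  1.16]
['scene'] [ 5.30647e+02 -1.80822e+02 -1.97000e-01] [ 0.07 -0.01  0.4   0.11 -0.14]
red px [154, 179]
```

```bash
sed -i 's/least_squares(res,x0)/least_squares(res,x0,diff_step=1e-3,x_scale=[10,10,.1])/' m.py
python3 - <<'E'
import pickle;from m import *;from rig import *
d=pickle.load(open("c.pkl","rb"))
S=("top",(392,257)),("scene",(248,255))
for vs in(S,S[:1],S[1:]):
    p,f=fit([(d[n],s) for n,s in vs],[529,-179.5,-.2]);print([n for n,_ in vs],p.round(3),f.round(2))
    if len(vs)==2:k=p
w=-.2
R=np.array([[np.cos(w),np.sin(w),0],[np.sin(w),-np.cos(w),0],[0,0,-1]])
move_to([k[0],k[1],200],R)
c=camera("wrist");pickle.dump(c,open("w.pkl","wb"));cv2.imwrite("pics/w1.png",c["frame"][:,:,::-1])
print(proj(c,[[k[0],k[1],90]]),proj(c,box(*k[:2],w)).round(0).tolist());s=state();print(s["time"],s["joints"],s["position"])
E
```

```text
['top', 'scene'] [ 5.30161e+02 -1.81846e+02 -1.66000e-01] [-0.5  -0.1   0.45 -0.2   1.2  -0.51 -0.1   0.34  0.27 -0.06]
['top'] [ 5.29978e+02 -1.82775e+02 -1.37000e-01] [-0.    0.01  0.42 -0.06  1.22]
['scene'] [ 5.30642e+02 -1.80947e+02 -1.80000e-01] [ 0.    0.    0.37  0.2  -0.09]
[[321.33548542 248.17443194]] [[331.0, 263.0], [332.0, 281.0], [312.0, 263.0], [310.0, 281.0], [332.0, 203.0], [333.0, 214.0], [311.0, 203.0], [310.0, 214.0]]
2.025 [-3.31866021e-01  3.18061798e-01 -2.60025989e-02  1.22667406e+00
 -1.39929035e-04  3.01071171e+00] [ 529.84834107 -182.6345388   200.08048949]
```

View pics/w1.png

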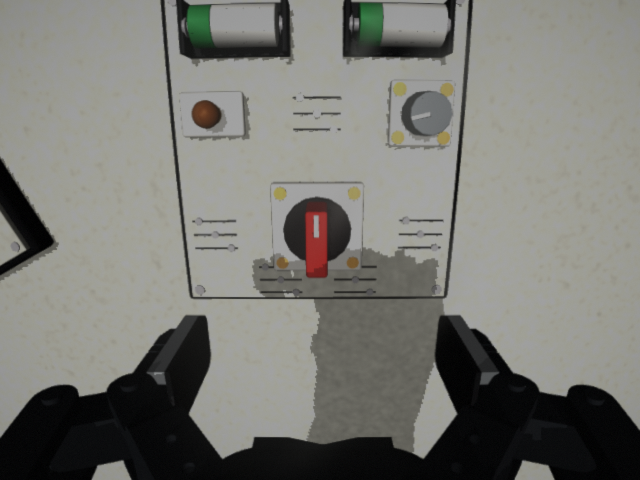

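The wrist view shows the cells board squarely aligned. The red bar is centred at about (316,244), some 4 px (3 mm) left of prediction. J6 would leave its range when turning clockwise from here, so I'll flip the tool half a turn and refine from both wrist views.

Run:
```python
import pickle;from m import *;from rig import *
d=pickle.load(open("c.pkl","rb"));w1=pickle.load(open("w.pkl","rb"))
p,f=fit([(w1,(316,244))] if 0 else [(w1,(316,244))],[529,-180,-.2]) if red(w1,(316,244),45).sum()==red(w1,(316,244)).sum() else (None,None)
import m
m.red.__defaults__=(50,)
p,f=fit([(w1,(316,244))],[529,-180,-.2]);print("w1",p,f.round(2))
B=plane(w1,[(191,297),(446,297)],30);print("edge",B.round(1),np.arctan2(*(B[0]-B[1])[:2][::-1])-np.pi/2, np.linalg.norm(B[0]-B[1]))
w=-.2+np.pi
R=np.array([[np.cos(w),np.sin(w),0],[np.sin(w),-np.cos(w),0],[0,0,-1]])
move_to([p[0],p[1],200],R)
c=camera("wrist");pickle.dump(c,open("w2.pkl","wb"));cv2.imwrite("pics/w2.png",c["frame"][:,:,::-1])
u=proj(c,box(*p)).mean(0).astype(int)
p2,f2=fit([(c,u)],p);print("w2",p2,f2.round(2));
print("both",fit([(w1,(316,244)),(c,u)],p)); s=state();print(s["time"],s["joints"],s["position"])
```

```text
w1 [ 5.27724732e+02 -1.77432309e+02 -2.69038232e-02] [-0.88  0.27  2.    6.79 13.  ]
edge [[ 490.3  -63.8   30. ]
 [ 448.2 -269.9   30. ]] -0.20114434019454008 210.36637418194766
w2 [ 5.34923334e+02 -1.80099866e+02  1.26619082e-01] [-1.07  0.55  5.48 11.52 15.36]
both (array([ 5.31242385e+02, -1.78824780e+02,  4.57462729e-02]), array([ 0.12572975, -5.05151352,  3.51952375,  9.43944798, 11.36312783,
       -0.33948919, -4.94358327,  3.36505451,  9.08014364, 17.90131286]))
4.7167 [-3.24406723e-01  3.11944601e-01 -3.51581838e-02  1.22368120e+00
  9.12482181e-06 -1.23990392e-01] [ 527.7168657  -177.46166593  200.00694411]
```

View pics/w2.png

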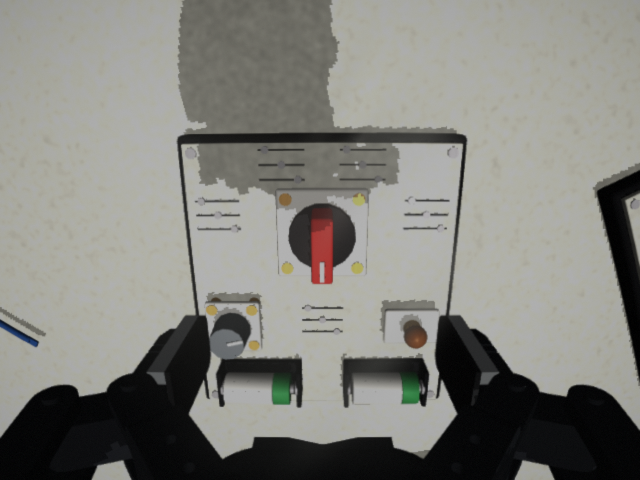

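Run:
```python
import pickle;from m import *
for n,disc in(("w.pkl",(317.5,230)),("w2.pkl",(322,237))):
    c=pickle.load(open(n,"rb"));print(n,"disc",plane(c,[disc],58).round(1))
    m=red(c,(int(disc[0]),int(disc[1])+10),55)
    k=cv2.connectedComponentsWithStats(m);i=1+k[2][1:,4].argmax();print(k[2][i]);b=(k[1]==i)
    for r in range(k[2][i][1],k[2][i][1]+k[2][i][3],6):
        x=np.where(b[r])[0];print(r,x.min(),x.max(),plane(c,[((x.min()+x.max())/2,r)],90).round(1)[0,:2])
    for p in[(528,-179.5)]:print(proj(c,box(*p,-.2)).round(1).tolist())
```

```text
w.pkl disc [[ 533.3 -179.7   58. ]]
[ 305  212   22   65 1192]
212 306 324 [ 553.6 -182.7]
218 305 326 [ 549.9 -182.3]
224 306 326 [ 546.1 -181.8]
230 306 326 [ 542.4 -181. ]
236 306 326 [ 538.6 -180.2]
242 306 326 [ 534.8 -179.4]
248 306 326 [ 530.9 -178.6]
254 306 326 [ 527.1 -177.8]
260 306 326 [ 523.1 -177. ]
266 307 326 [ 519.1 -176.5]
272 307 326 [ 515.1 -175.6]
[[328.6, 266.4], [329.4, 284.4], [309.2, 266.4], [307.6, 284.4], [328.8, 206.5], [329.7, 218.0], [308.5, 206.5], [306.7, 218.0]]
w2.pkl disc [[ 531.5 -178.6   58. ]]
[ 311  219   22   64 1105]
219 314 316 [ 509.8 -178.4]
225 312 331 [ 514.3 -175.3]
231 312 332 [ 518.1 -175.8]
237 311 332 [ 521.8 -176.9]
243 311 332 [ 525.6 -177.6]
249 312 332 [ 529.6 -178.1]
255 312 332 [ 533.5 -178.9]
261 312 332 [ 537.4 -179.7]
267 312 331 [ 541.3 -180.8]
273 312 331 [ 545.3 -181.7]
279 312 331 [ 549.4 -182.5]
[[309.4, 201.8], [307.7, 212.7], [329.8, 201.8], [330.7, 212.7], [310.0, 262.1], [308.5, 279.6], [329.5, 262.1], [330.4, 279.6]]
```

Both wrist views agree: the axis is at about (531.5, -178.7) and the yaw is -0.20. Now I'll descend and grip.

```bash
cat > g.py <<'E'
import numpy as np
K=(531.5,-178.7)
def R(w):
    w+=np.pi;return np.array([[np.cos(w),np.sin(w),0],[np.sin(w),-np.cos(w),0],[0,0,-1]])
def show(s,t=""): print(t,round(s["time"],2),np.round(s["position"],1),np.round(s["ft_force"],1),np.round(s["torque"],2),round(s["width"],1),round(s["grip_force"],1),np.round(s["joints"],3))
E
python3 - <<'E'
from g import *;from rig import *;import cv2
move_to([*K,120],R(-.2))
print(move_linear([*K,79],velocity=60,f_stop=15));show(state(),"down")
set_gripper(0,50);show(state(),"grip")
cv2.imwrite("pics/g1.png",camera("wrist")["frame"][:,:,::-1])
E
```

```text
False
down 5.97 [ 531.6 -178.7   79.1] [-0.4 -0.4  0.2] [ 0.01  0.03 -0.  ] 85.1 0.0 [-0.324  0.406 -0.224  0.94  -0.    -0.124]
grip 6.62 [ 531.5 -178.8   79.2] [-0.3 -0.2  2. ] [-0.07  0.2   0.06] 12.7 50.7 [-0.324  0.406 -0.225  0.94  -0.    -0.124]
```

View pics/g1.png

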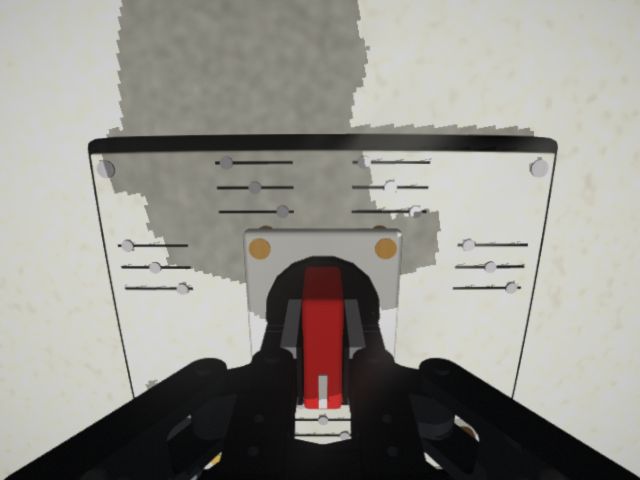

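The pads hold the bar evenly on both faces, at (322,340), with negligible side force. Next I'll turn to near the stop, creep on until the torque shows contact, hold, and release there.

Run:
```python
from g import *;from rig import *;import cv2
q0=np.array(state()["joints"])
def to(a): movej(list(q0+[0,0,0,0,0,a]));s=state();show(s,f"{a:.2f}");return s
for a in(.35,.7,.95,1.02): s=to(a)
t0=abs(s["torque"][2])
while a<1.12:
    a+=.02;s=to(a)
    if abs(s["torque"][2])>t0+.7: break
sleep(.8);show(state(),"hold")
cv2.imwrite("pics/h1.png",camera("wrist")["frame"][:,:,::-1])
```

```text
0.35 7.09 [ 531.5 -178.8   79.2] [-1.4 -1.1  2. ] [-0.18  0.16  0.06] 13.3 50.6 [-0.324  0.406 -0.225  0.941 -0.     0.222]
0.70 7.52 [ 531.4 -178.9   79.2] [-0.9 -1.6  1.8] [-0.23  0.23  0.07] 13.4 50.7 [-0.324  0.406 -0.225  0.941 -0.     0.57 ]
0.95 7.87 [ 531.5 -178.9   79.2] [-1.8 -2.3  3.5] [-0.43  0.35  0.15] 13.2 50.7 [-0.324  0.406 -0.225  0.94  -0.     0.818]
1.02 8.12 [ 531.4 -178.9   79.2] [-0.7 -2.1  3. ] [-0.48  0.38  0.18] 13.0 50.8 [-0.324  0.406 -0.225  0.941 -0.     0.89 ]
1.04 8.37 [ 531.4 -178.8   79.2] [-2.  -2.9  3.1] [-0.67  0.41  0.18] 13.3 50.8 [-0.324  0.406 -0.225  0.941 -0.     0.913]
1.06 8.62 [ 531.4 -178.9   79.2] [-2.8 -4.1  4. ] [-0.78  0.49  0.32] 13.1 50.9 [-0.324  0.406 -0.225  0.941 -0.     0.934]
1.08 8.87 [ 531.4 -178.9   79.2] [-2.7 -4.8  3.8] [-0.89  0.6   0.79] 12.8 51.9 [-0.324  0.406 -0.225  0.941 -0.     0.954]
1.10 9.12 [ 531.4 -178.8   79.2] [-3.1 -4.2  3.6] [-0.88  0.68  1.06] 13.0 55.5 [-0.324  0.406 -0.225  0.941 -0.001  0.974]
hold 9.92 [ 531.4 -178.9   79.2] [-2.9 -4.6  4.1] [-0.91  0.66  1.01] 13.1 55.5 [-0.324  0.405 -0.225  0.941 -0.001  0.974]
```

View pics/h1.png

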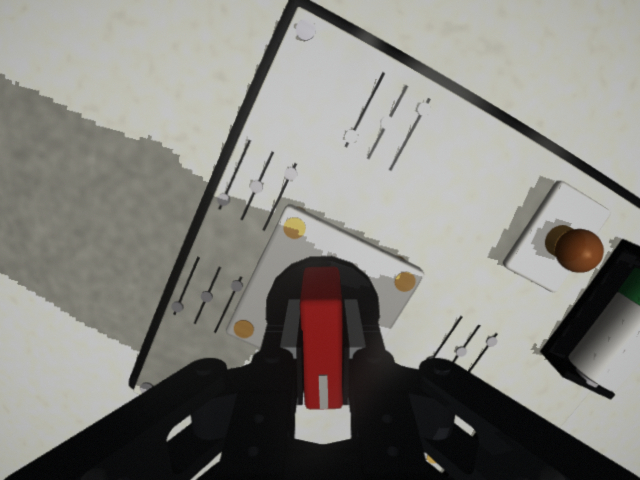

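The board has turned about 60° relative to the bar, which is still held at (322,340). The sharp torque rise to 1.0 N m confirms the stop, and it was held for 0.8 s. Releasing now.

Run:
```python
from g import *;from rig import *;import cv2
set_gripper(85);sleep(.5);show(state(),"open")
p=state()["position"];move_linear([p[0],p[1],220],velocity=120)
movej([-1.316,0.238,-0.013,1.319,0,0.8]);show(state(),"up")
c=camera("top")["frame"][:,:,::-1];cv2.imwrite("pics/e1.png",cv2.resize(c[120:320,120:470],None,fx=2.2,fy=2.2))
```

```text
open 11.16 [ 531.5 -178.7   79.2] [ 0.4 -0.7  0.1] [ 0.03 -0.07 -0.02] 85.1 0.0 [-0.324  0.406 -0.225  0.94  -0.     0.976]
up 14.36 [ 133.2 -508.2  248.5] [-0.  -0.3 -0.5] [-0.05  0.04 -0.02] 84.8 0.0 [-1.315  0.238 -0.013  1.319  0.     0.8  ]
```

View pics/e1.png

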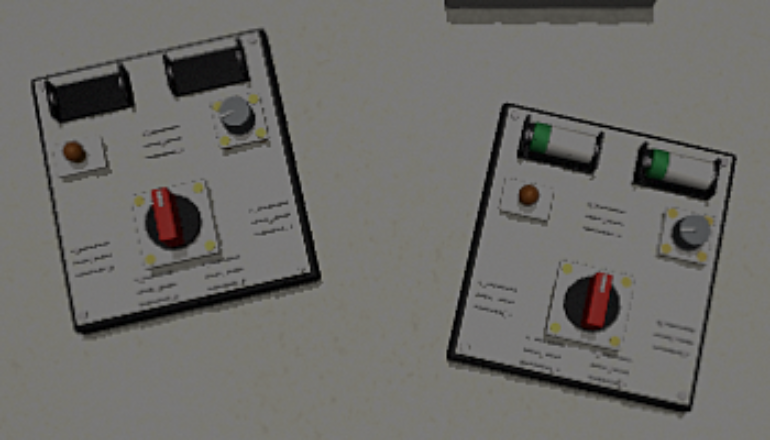

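The red key on the cells board (crop 598,300) is back at rest along the board's x, and the dial and the other board look unchanged.

```bash
python3 -c "
from rig import *
print(sign_off())"
```

```text
the job is handed in; nothing more can be done
None
```

I twisted the red key on the board with the cells clockwise to its stop, held it there for 0.8 s and let go; it sprang back to rest, the other key and the grey dial were left alone, and the job is handed in (verdict not shown).

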